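# Shut the pantry box and fasten its turnbutton

## Robot

A 6-joint arm with a two-finger parallel gripper is mounted at the origin on the work surface. World frame = base frame: x ahead of the robot, y to its left, z up, the work surface at z = 0. Lengths are in m, angles in rad, forces in N, time in s.
With the tool pointing down it reaches from about 0.375 to 0.975 m from the base axis. Payload 3.8 kg.
Tool frame: the origin (TCP) lies midway between the tips of the shut fingers; the grasp point (between the pads) lies env.grasp_offset behind it (env.grasp_offset is the distance from the TCP to the grasp point, in m); z points along the fingers, y is the direction in which the jaws open and shut (so a half turn about z gives the same grasp; the last joint's range is limited). The gripper opens to 85 mm and grips with 20 to 120 N. Pads are 22 mm wide; open, the fingers measure 114 mm over their backs; the gripper's body (76 mm by 85 mm) begins 54 mm behind the grasp point. The pads swing forward as they close: fully open they stand 13 mm farther back than shut.
Start: joints at [-1.382, 0.264, 1.604, -0, 1.274, -0.037], TCP at [0.151, -0.658, 0.231] pointing down, gripper open.
Joint ranges: [-2.63, 2.63], [-0.94, 2.18], [0.31, 2.57], [-1.31, 4.45], [0, 2.66], [-2.55, 2.55]. Speed limits (rad/s): [2.57, 2.57, 3.14, 3.14, 3.14, 3.14].

## Interface

Orientations are given as a 3x3 rotation matrix whose columns are the frame's x, y, z axes.
In Python, from station import env, vision gives the robot as it stands. The module is installed in compiled form; this text tells all that it offers.
- The arm moves only by the tool arm_command, never from a script. Its argument "plan" is a list of rows, each a list of 6 numbers: the shift along the world's x, y, z in m, then the turn, a rotation vector about the world's x, y, z in rad. A call has 1 to 20 rows; each row is the pose to reach, as a shift and turn from the pose commanded when the call began; what a row does not reach only later rows make up. A row lasts 1/8 s, in which the tool goes at most 62.5 mm and 10.7 degrees, less where a joint would pass 70% of its speed; a pose out of reach is approached as far as the arm can. A call with a gripper value outside its range is refused whole. "gripper" is the closure, from 0 (fully open) to 1 (shut), set as the call begins (left out, the last holds). The fingers move at their own pace and stop on an object; the grip force is fixed at half the most. Time passes only in rows, so rows that repeat a pose let the fingers close. It gives the time, the measured TCP pose, the force and the opening at its end, in the units of the state.
- env.state(): the state, without advancing time (a new reading comes with each control period).
- vision.snapshot(name): name is "scene" or "top"; returns a dict with "pixels" (480x640x3 uint8, red, green, blue), "fovy" (degrees; the focal length in pixels is half the picture's height over the tangent of half this angle, whatever the lens; pixels are square), "cx", "cy" (the principal point, pixels), "pose" (4x4, takes a point from camera to world coordinates). Camera axes: x right, y down, z forward; pixel columns grow to the right and rows downward; lengths in m; the calibration is good to about 2 mm. A picture is of the moment at which its call begins. There is no depth.
- env.hand_in(): hands the job in, once; it reports no verdict.
The state is a dict: "clock": time; "joint_pos": joint angles; "dq": joint speeds; "effort": joint torques, N m; "tool_pos": TCP position; "eef_rot": TCP orientation; "wrist_force": force on the tool from outside, world axes, zero at the start; "moment": the same for the moment, N m; "finger_gap": finger opening in m.
Only numpy, scipy, OpenCV 4.12 (cv2) and the standard library are available. Lean on these libraries where they do the work, as an engineer would, in place of code of your own. Each camera call takes 0.05 s, during which the arm holds its last target. There are 200 camera calls.

## Task

The white pantry box on the kitchen counter stands open. Close its wooden lid fully, then turn the black turnbutton on its front rail square across the seam so that one end lies over the lid and holds it shut. Leave the jars in the box and the crockery and other things around it where they are.

Things in the scene. Friction and masses are not known exactly. Their poses are not given: they have to be found in the camera images.
- pantry_box: White box fixed to the counter, 260 (x) by 240 mm (y), 112 mm high to the tops of its front rail and shut lid. Origin: centre of its underside, z up. Its -x side is the front: a fixed flat rail (x -130 to -62 mm) with the turnbutton; its +x side has the lid's hinge. Yaw 1.1 to 2.05 rad: the front is roughly to the robot's right (world -y), the hinge to its left.
- lid (a joint): Angle of the lid about its hinge, rad: 0 is shut (lid top level with the rail top, a firm stop), growing as it opens upwards, at most 1.5; starts between 0.7 and 1.3. The hinge is stiff (0.5 N m of friction, about 3 N at the free edge): the lid stays where it is left.
- lid_hinge (a point): Point on the hinge line, mid-width, on the lid's underside: at (130, 0, 100) mm in the box's frame. The hinge line runs along the box's y. The point turns with the lid: its -x points to the free edge, its z out of the lid's outer face (which faces up when shut).
- lid_edge (a point): Middle of the lid's free edge, on the outer face, 190 mm from the hinge. The lid is a plain brown wooden board 190 by 240 mm, 12 mm thick, 0.3 kg, without a handle; it can be pushed down on its outer face.
- turnbutton (a joint): Turnbutton's angle about its upright pivot, rad, anticlockwise from above. 1.57: along the rail, clear of the lid; 0 or 3.14: square across the seam, one end over the lid (ends alike, either way round serves). Starts at 1.22 to 1.92 (clear), turns from -0.6 to 3.74, stays where left (0.05 N m friction). Turned across, it blocks an open lid from closing.
- button_centre (a point): Centre of the turnbutton, on its pivot, at (-84, 0, 123.5) mm in the box's frame. A black bar 84 mm long, 16 mm wide, 20 mm high; underside 1.5 mm above the rail. The point's x axis runs along the bar, z up. Across the seam its end reaches 18 mm over the lid.
- mug: white mug standing mouth up in front of the box, 80 mm across, 90 mm high. Origin: centre of its underside. A bystander.
- bowl: blue ceramic bowl, 130 mm across, 55 mm high, beside the box. Origin: centre of its underside. A bystander.
- pepper: small jar with a black cap, 44 mm across, 85 mm high, in front of the box. Origin: centre of its underside. A bystander.
- spoon: wooden spoon lying on the counter in front of the mug and pepper, 240 mm long. Origin: centre of its underside. A bystander.
- saucer: white saucer, 140 mm across, 18 mm high, behind the box's hinge side. Origin: centre of its underside. A bystander.
- jar_a: glass jar, 56 mm across, 72 mm high, standing inside the box below the rim. Origin: centre of its underside. A bystander.
- jar_b: second glass jar, same size, standing inside the box below the rim. Origin: centre of its underside. A bystander.

How it is judged:
By the outcome, as a careful person would: the job done as asked, in the order asked, and still so for the second after the job is handed in, with the robot touching nothing.
It also fails if it takes over 45 s, if anything falls off the work surface, if the arm or the gripper's body presses on something with over 40 N, if the wrist force passes 120 N, or if a joint passes its speed limit or range.

## Working session

There is one attempt and no reset: what is moved stays moved. The work goes in short steps, Python scripts to look and compute and a tool call to move; the robot and the scene stay as the last step left them, time stands still between calls to the robot, and variables do not carry over. Pictures are saved under pics/ and viewed, about 8 in all and at most 12, crops included, and the job is handed in when it is done.

Besides the shell and the picture viewer there is one more tool, called after "Request:" by a JSON object that holds its "api" and its "payload", one argument or row to a line. arm_command: Moves the arm, as the interface text tells. Its arguments: {"type":"object","properties":{"plan":{"type":"array","items":{"type":"array","items":{"type":"number"}}},"gripper":{"type":"number"}},"required":["plan"]}

```bash
mkdir -p pics
cat > h.py <<'E'
import numpy as np, cv2
from station import env, vision
def snap(n,f):
    s=vision.snapshot(n); cv2.imwrite('pics/'+f,s['pixels'][:,:,::-1]); return s
def ray(s,u,v):
    f=s['pixels'].shape[0]/2/np.tan(np.radians(s['fovy'])/2); P=np.array(s['pose'])
    return P[:3,3],P[:3,:3]@np.array([(u-s['cx'])/f,(v-s['cy'])/f,1])
def onz(s,u,v,z):
    o,d=ray(s,u,v); return o+d*(z-o[2])/d[2]
def proj(s,p):
    f=s['pixels'].shape[0]/2/np.tan(np.radians(s['fovy'])/2); P=np.array(s['pose'])
    c=P[:3,:3].T@(np.array(p)-P[:3,3]); return s['cx']+f*c[0]/c[2], s['cy']+f*c[1]/c[2]
E
python3 - <<'E'
from h import *
a=snap('scene','s1.png');b=snap('top','t1.png')
for s in(a,b):print(s['fovy'],s['cx'],s['cy'],np.round(s['pose'],3))
print(env.state(),env.grasp_offset)
E
```

```text
43.82889870919725 322.88550322868986 234.94885341188507 [[ 0.849  0.42  -0.32   0.998]
 [ 0.528 -0.689  0.497 -0.613]
 [-0.012 -0.591 -0.807  1.091]
 [ 0.     0.     0.     1.   ]]
43.99414659919148 315.5406222759028 240.5253114493286 [[ 0.022 -0.981  0.193  0.325]
 [-1.    -0.025 -0.013  0.005]
 [ 0.018 -0.192 -0.981  1.424]
 [ 0.     0.     0.     1.   ]]
{'clock': 0.1, 'joint_pos': array([-1.38191678e+00,  2.64694456e-01,  1.60523972e+00,  7.78063645e-06,
        1.27371965e+00, -3.68869066e-02]), 'dq': array([-0.00080885, -0.00243604, -0.00228306, -0.00132439, -0.00074933,
       -0.00045062]), 'effort': array([ 3.48104068e-04, -5.16706932e+01, -3.68589485e+01, -1.84357583e-05,
        6.34139607e-03, -3.67857339e-06]), 'tool_pos': array([ 0.15098506, -0.65721255,  0.23007409]), 'eef_rot': array([[ 9.74623347e-01,  2.23850813e-01, -3.79693178e-04],
       [ 2.23851119e-01, -9.74621245e-01,  2.02590169e-03],
       [ 8.34427021e-05, -2.05948583e-03, -9.99997876e-01]]), 'wrist_force': array([-0.36153378, -1.08623764,  0.18008446]), 'moment': array([0.04056433, 0.03673978, 0.0512401 ]), 'finger_gap': 0.08504934261112178} 0.0187
```

View pics/s1.png

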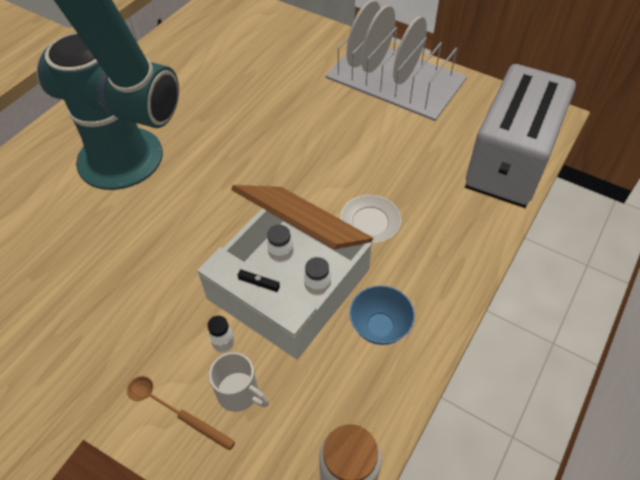

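View pics/t1.png

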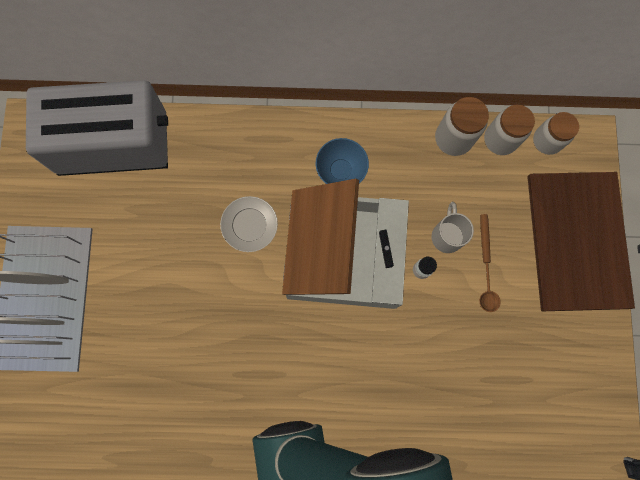

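The scene shows the box with its lid about half open, the jars visible and the button at about (258,280). In the top view the rail's front edge runs (409,200)-(404,305), the button is at (386,248) and the lid's free edge runs (358,180)-(351,293).

Run:
```python
from h import *
a=vision.snapshot('scene');b=vision.snapshot('top')
for s,pts in((b,[(409,200),(404,305),(380,198)]),(a,[(201,271),(298,333)])):
    for p in pts: print(p,onz(s,*p,.112).round(4))
B=None
for s,(x0,y0,x1,y1) in((b,(370,222,402,275)),(a,(232,265,285,297))):
    m=(s['pixels'].max(2)<75).astype(np.uint8);k=np.zeros_like(m);k[y0:y1,x0:x1]=m[y0:y1,x0:x1]
    c=max(cv2.findContours(k,0,2)[0],key=cv2.contourArea)
    r=cv2.minAreaRect(c);q=cv2.boxPoints(r);print(r)
    o=onz(s,*r[0],.1285);print('button',o.round(4))
    e=sorted(q.tolist(),key=lambda p:p[1] if s is b else p[0]);
    p1=onz(s,*np.mean(e[:2],0),.1285);p2=onz(s,*np.mean(e[2:],0),.1285);d=p1-p2;print(d,np.arctan2(d[1],d[0]))
# lid free edge: ray with the vertical plane? triangulate the corners
def tri(u,v):
    A=[];r=[]
    for s,p in((b,u),(a,v)):
        o,d=ray(s,*p);d/=np.linalg.norm(d);M=np.eye(3)-np.outer(d,d);A.append(M);r.append(M@o)
    return np.linalg.lstsq(np.vstack(A),np.hstack(r),rcond=None)[0].round(4)
print('near/far corners',tri((351,294),(233,187)),tri((358,180),(333,245)),tri((358,180),(371,239)))
for n,p in(('mugrim',(453,231)),('pep',(428,265))):print(n,onz(b,*p,.088).round(3))
```

```text
(409, 200) [ 0.682  -0.2245  0.112 ]
(404, 305) [ 0.4419 -0.2114  0.112 ]
(380, 198) [ 0.685 -0.158  0.112]
(201, 271) [ 0.4528 -0.2083  0.112 ]
(298, 333) [ 0.688  -0.2212  0.112 ]
((385.6731262207031, 248.36537170410156), (37.85041046142578, 7.844644069671631), 78.69007110595703)
button [ 0.5651 -0.1687  0.1285]
[0.08342027 0.01645029 0.        ] 0.19469966900925517
((258.17999267578125, 280.4375915527344), (42.363826751708984, 9.40994930267334), 17.744670867919922)
button [ 0.5682 -0.1751  0.1285]
[-0.08215238 -0.01657736  0.        ] -2.9424785301286938
near/far corners [ 0.4526 -0.0822  0.2363] [ 0.6872 -0.0969  0.2386] [ 0.7142 -0.0763  0.2393]
mugrim [ 0.617 -0.33   0.088]
pep [ 0.536 -0.271  0.088]
```

Run:
```python
from h import *
i=cv2.imread('pics/s1.png')[170:360,180:420];j=cv2.imread('pics/t1.png')[165:320,270:480]
i=cv2.resize(i,None,fx=2.3,fy=2.3,interpolation=3);j=cv2.resize(j,None,fx=1.0,fy=1.0)
cv2.imwrite('pics/c1.png',i)
```

```text
(no output)
```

View pics/c1.png

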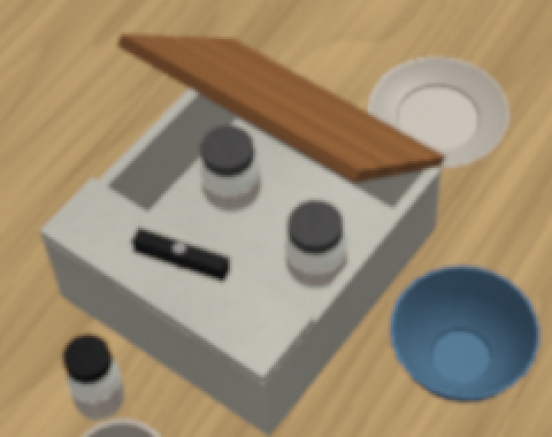

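The crop gives rail corners at scene px (199,270) and (295,334) and the lid's free edge at (232,187)-(336,247). Box yaw is about 1.516, button at (0.566, -0.172) with angle about 1.82, lid about 0.78 rad. I'm moving above the lid's free edge with the fingers shut.

Request:
{"api": "arm_command", "payload": {
  "plan": [
    [0.01, 0.01, 0.06, 0, 0, 0],
    [0.04, 0.055, 0.09, 0, 0, 0],
    [0.077, 0.1, 0.09, 0, 0, 0],
    [0.114, 0.15, 0.09, 0, 0, 0],
    [0.15, 0.2, 0.09, 0, 0, 0],
    [0.187, 0.25, 0.09, 0, 0, 0],
    [0.224, 0.3, 0.09, 0, 0, 0],
    [0.26, 0.35, 0.09, 0, 0, 0],
    [0.297, 0.4, 0.09, 0, 0, 0],
    [0.334, 0.45, 0.09, 0, 0, 0],
    [0.37, 0.5, 0.09, 0, 0, 0],
    [0.4, 0.54, 0.09, 0, 0, 0],
    [0.42, 0.575, 0.07, 0, 0, 0],
    [0.42, 0.575, 0.05, 0, 0, 0],
    [0.42, 0.575, 0.05, 0, 0, 0],
    [0.42, 0.575, 0.05, 0, 0, 0]
  ],
  "gripper": 1
}}

```text
clock: 2.2
tool_pos: [0.5707, -0.084, 0.2817]
eef_rot: [[0.975, 0.223, 0.0], [0.223, -0.975, -0.0], [-0.0, 0.0, -1.0]]
wrist_force: [-0.5, 0.0, 0.7]
finger_gap: 0.0002
```

Request:
{"api": "arm_command", "payload": {
  "plan": [
    [0, 0.017, -0.02, 0, 0, 0],
    [0, 0.017, -0.04, 0, 0, 0],
    [0, 0.014, -0.055, 0, 0, 0],
    [0, 0.008, -0.07, 0, 0, 0],
    [0, 0.0, -0.085, 0, 0, 0],
    [0, -0.007, -0.1, 0, 0, 0],
    [0, -0.013, -0.115, 0, 0, 0],
    [0, -0.018, -0.13, 0, 0, 0],
    [0, -0.021, -0.142, 0, 0, 0],
    [0, -0.023, -0.154, 0, 0, 0],
    [0, -0.024, -0.161, 0, 0, 0],
    [0, -0.024, -0.161, 0, 0, 0]
  ]
}}

```text
clock: 3.7
tool_pos: [0.5705, -0.1064, 0.1193]
eef_rot: [[0.975, 0.224, -0.002], [0.224, -0.975, 0.001], [-0.001, -0.001, -1.0]]
wrist_force: [-0.8, -0.0, 0.3]
finger_gap: 0.0002
```

Request:
{"api": "arm_command", "payload": {
  "plan": [
    [0, 0, -0.004, 0, 0, 0],
    [0, 0, -0.007, 0, 0, 0],
    [0, 0, -0.009, 0, 0, 0],
    [0, 0, -0.009, 0, 0, 0]
  ]
}}

```text
clock: 4.2
tool_pos: [0.5715, -0.107, 0.112]
eef_rot: [[0.975, 0.224, 0.001], [0.224, -0.975, -0.0], [0.001, 0.0, -1.0]]
wrist_force: [-0.8, -1.9, 4.1]
finger_gap: -0.0
```

Run:
```python
from h import *
a=vision.snapshot('scene')['pixels'][150:390,160:440];b=vision.snapshot('top')['pixels'][150:340,200:500]
k=lambda i:cv2.resize(i,(390,int(i.shape[0]*390/i.shape[1])),interpolation=3)
a,b=k(a),k(b);h=max(len(a),len(b));a,b=[cv2.copyMakeBorder(i,0,h-len(i),0,5,0) for i in(a,b)]
cv2.imwrite('pics/m2.png',np.hstack([a,b])[:,:,::-1])
```

```text
(no output)
```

View pics/m2.png

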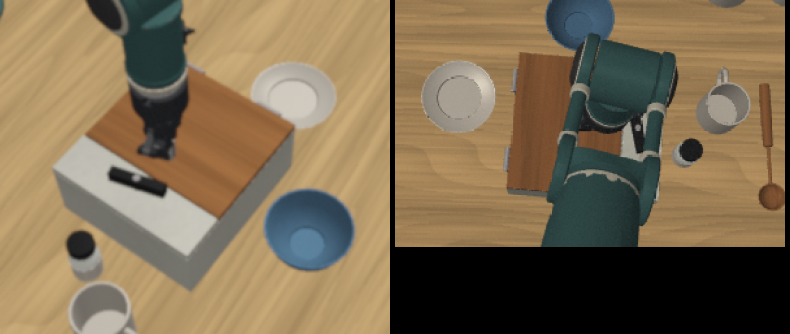

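The lid is down and looks flush, with the tip at z 0.112. The button at about (137,181) in the left panel is clear. I'll press a bit more to confirm the stop.

Request:
{"api": "arm_command", "payload": {
  "plan": [
    [0, 0, -0.002, 0, 0, 0],
    [0, 0, -0.003, 0, 0, 0],
    [0, 0, -0.003, 0, 0, 0]
  ]
}}

```text
clock: 4.68
tool_pos: [0.5716, -0.107, 0.1119]
eef_rot: [[0.975, 0.224, 0.001], [0.224, -0.975, -0.0], [0.001, 0.001, -1.0]]
wrist_force: [-8.9, 1.2, 20.9]
finger_gap: 0.0004
```

The stop is firm: 21 N with no further motion. Next I'll rise over the button with the gripper open.

Request:
{"api": "arm_command", "payload": {
  "plan": [
    [0, 0, 0.03, 0, 0, 0],
    [0, 0, 0.07, 0, 0, 0],
    [-0.003, -0.03, 0.09, 0, 0, -0.03],
    [-0.006, -0.065, 0.09, 0, 0, -0.03],
    [-0.006, -0.065, 0.09, 0, 0, -0.03],
    [-0.006, -0.065, 0.09, 0, 0, -0.03]
  ],
  "gripper": 0
}}

```text
clock: 5.42
tool_pos: [0.5647, -0.1713, 0.1974]
eef_rot: [[0.981, 0.194, -0.001], [0.194, -0.981, 0.001], [-0.001, -0.001, -1.0]]
wrist_force: [0.1, 0.5, -0.6]
finger_gap: 0.0856
```

Run:
```python
from h import *
s=vision.snapshot('scene');a=s['pixels'][150:390,160:440]
st=env.state();print(st['tool_pos'],st['joint_pos'],st['finger_gap'])
print(proj(s,[.566,-.172,.1335]),proj(s,st['tool_pos']))
m=(s['pixels'].max(2)<75).astype(np.uint8);k=np.zeros_like(m);k[262:300,230:288]=m[262:300,230:288]
c=max(cv2.findContours(k,0,2)[0],key=cv2.contourArea);r=cv2.minAreaRect(c);print(r,onz(s,*r[0],.1285))
cv2.imwrite('pics/m3.png',cv2.resize(a,None,fx=2.4,fy=2.4,interpolation=3)[:,:,::-1])
```

```text
[ 0.56473438 -0.17104931  0.1974521 ] [-3.36677775e-01  1.29260283e-01  1.82737148e+00  6.69090200e-04
  1.18642861e+00  1.03796974e+00] 0.08539971469365251
(np.float64(257.9143340039465), np.float64(277.3455960421985)) (np.float64(254.1370801987619), np.float64(257.7962262620394))
((252.98289489746094, 276.853271484375), (54.70674514770508, 17.129871368408203), 31.21840476989746) [ 0.55507189 -0.17370879  0.1285    ]
```

View pics/m3.png

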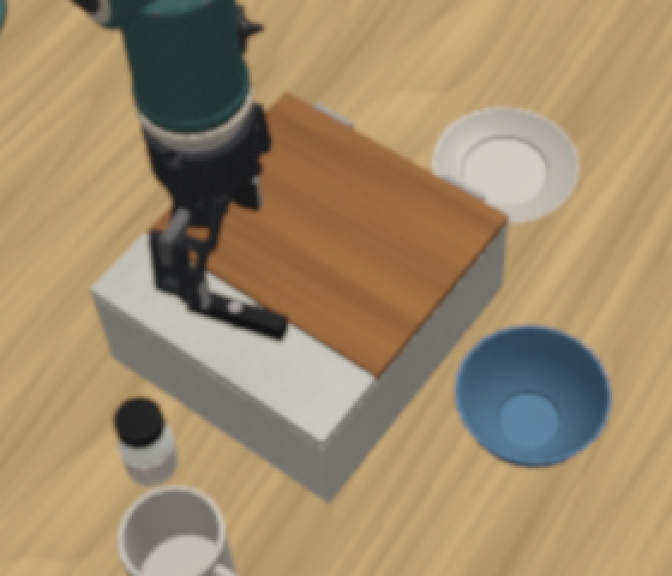

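The lid is shut flush. The pivot dot at crop (236,307), full-picture (258.3,277.9), matches the estimate within 1 mm. I'll descend and close on the bar.

Request:
{"api": "arm_command", "payload": {
  "plan": [
    [0.002, -0.001, -0.03, 0, 0, 0],
    [0.002, -0.001, -0.06, 0, 0, 0],
    [0.002, -0.001, -0.078, 0, 0, 0],
    [0.002, -0.001, -0.078, 0, 0, 0]
  ]
}}

```text
clock: 5.98
tool_pos: [0.5657, -0.1717, 0.1182]
eef_rot: [[0.981, 0.195, -0.004], [0.195, -0.981, 0.002], [-0.004, -0.002, -1.0]]
wrist_force: [0.1, 0.8, 1.2]
finger_gap: 0.0856
```

Request:
{"api": "arm_command", "payload": {
  "plan": [
    [0, 0, 0, 0, 0, 0],
    [0, 0, 0, 0, 0, 0],
    [0, 0, 0, 0, 0, 0],
    [0, 0, 0, 0, 0, 0],
    [0, 0, 0, 0, 0, 0],
    [0, 0, 0, 0, 0, 0]
  ],
  "gripper": 0.76
}}

```text
clock: 6.72
tool_pos: [0.5673, -0.1719, 0.1207]
eef_rot: [[0.981, 0.194, 0.0], [0.194, -0.981, 0.002], [0.001, -0.001, -1.0]]
wrist_force: [-0.6, 5.4, 3.5]
finger_gap: 0.0204
```

Request:
{"api": "arm_command", "payload": {
  "plan": [
    [0, 0.001, 0, 0, 0, 0],
    [0, 0.001, 0, 0, 0, 0],
    [0, 0.001, 0, 0, 0, 0]
  ],
  "gripper": 1
}}

```text
clock: 7.1
tool_pos: [0.5669, -0.1697, 0.1211]
eef_rot: [[0.981, 0.194, -0.001], [0.194, -0.981, 0.004], [-0.0, -0.004, -1.0]]
wrist_force: [-2.7, 8.6, 6.3]
finger_gap: 0.0146
```

Bar gripped. Turning +1.32 rad.

Request:
{"api": "arm_command", "payload": {
  "plan": [
    [0, 0.001, 0, 0, 0, 0.1],
    [0, 0.001, 0, 0, 0, 0.22],
    [0, 0.001, 0, 0, 0, 0.34],
    [0, 0.001, 0, 0, 0, 0.46],
    [0, 0.001, 0, 0, 0, 0.58],
    [0, 0.001, 0, 0, 0, 0.7],
    [0, 0.001, 0, 0, 0, 0.82],
    [0, 0.001, 0, 0, 0, 0.94],
    [0, 0.001, 0, 0, 0, 1.06],
    [0, 0.001, 0, 0, 0, 1.18],
    [0, 0.001, 0, 0, 0, 1.28],
    [0, 0.001, 0, 0, 0, 1.33],
    [0, 0.001, 0, 0, 0, 1.33],
    [0, 0.001, 0, 0, 0, 1.33]
  ]
}}

```text
clock: 8.85
tool_pos: [0.5658, -0.1687, 0.1211]
eef_rot: [[0.045, 0.999, -0.003], [0.999, -0.045, 0.004], [0.004, -0.003, -1.0]]
wrist_force: [-5.9, 9.3, 10.6]
finger_gap: 0.0143
```

Request:
{"api": "arm_command", "payload": {
  "plan": [
    [0, 0, 0, 0, 0, 0],
    [0, 0, 0, 0, 0, 0],
    [0, 0, 0, 0, 0, 0],
    [0, 0, 0, 0, 0, 0],
    [0, 0, 0, 0, 0, 0]
  ],
  "gripper": 0
}}

```text
clock: 9.48
tool_pos: [0.5671, -0.171, 0.1202]
eef_rot: [[0.045, 0.999, -0.0], [0.999, -0.045, -0.0], [-0.0, -0.0, -1.0]]
wrist_force: [0.6, 0.4, 0.2]
finger_gap: 0.0855
```

Request:
{"api": "arm_command", "payload": {
  "plan": [
    [0, 0, 0.03, 0, 0, 0],
    [0, 0, 0.08, 0, 0, 0],
    [0, 0, 0.13, 0, 0, 0],
    [-0.03, -0.05, 0.15, 0, 0, 0],
    [-0.07, -0.1, 0.15, 0, 0, 0],
    [-0.11, -0.15, 0.15, 0, 0, 0],
    [-0.15, -0.2, 0.15, 0, 0, 0],
    [-0.19, -0.25, 0.15, 0, 0, 0],
    [-0.23, -0.3, 0.15, 0, 0, 0],
    [-0.26, -0.35, 0.15, 0, 0, 0],
    [-0.26, -0.35, 0.15, 0, 0, 0],
    [-0.26, -0.35, 0.15, 0, 0, 0]
  ]
}}

```text
clock: 10.98
tool_pos: [0.3069, -0.5207, 0.2699]
eef_rot: [[0.046, 0.999, 0.0], [0.999, -0.046, 0.001], [0.001, 0.0, -1.0]]
wrist_force: [-0.1, 1.0, -0.4]
finger_gap: 0.0853
```

Run:
```python
from h import *
a=vision.snapshot('scene');b=vision.snapshot('top')
print(env.state()['tool_pos'],env.state()['finger_gap'])
for s,(x0,y0,x1,y1) in((b,(360,225,405,272)),(a,(230,250,290,310))):
    m=(s['pixels'].max(2)<60).astype(np.uint8);k=np.zeros_like(m);k[y0:y1,x0:x1]=m[y0:y1,x0:x1]
    c=max(cv2.findContours(k,0,2)[0],key=cv2.contourArea);r=cv2.minAreaRect(c)
    q=cv2.boxPoints(r);L=[(q[i],q[(i+1)%4]) for i in range(4)];L.sort(key=lambda e:np.linalg.norm(e[0]-e[1]))
    p1,p2=[onz(s,*np.mean(e,0),.1285) for e in L[:2]];d=p1-p2;print(p1,p2,np.arctan2(d[1],d[0])%np.pi)
a=a['pixels'][150:390,160:440];b=b['pixels'][150:340,200:500]
k=lambda i:cv2.resize(i,(395,int(i.shape[0]*395/i.shape[1])),interpolation=3)
a,b=k(a),k(b);h=max(len(a),len(b));a,b=[cv2.copyMakeBorder(i,0,h-len(i),0,5,0) for i in(a,b)]
cv2.imwrite('pics/m4.png',np.hstack([a,b])[:,:,::-1])
```

```text
[ 0.30790803 -0.51979303  0.2701583 ] 0.08557167957363664
[ 0.56643913 -0.12684566  0.1285    ] [ 0.56326154 -0.20985011  0.1285    ] 1.5325328457748397
[ 0.56999448 -0.13224652  0.1285    ] [ 0.56556281 -0.21668109  0.1285    ] 1.5183580227351106
```

View pics/m4.png

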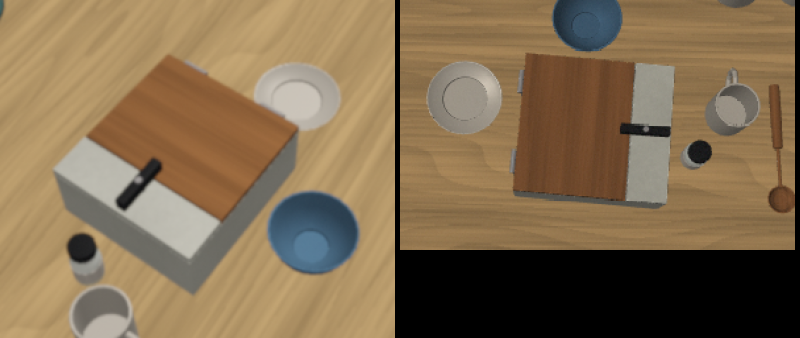

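The lid is flush, and the bar lies square across the seam with one end on the lid: centre (139,184) in the left panel, (646,129) in the right. The bystanders haven't moved and the arm is clear, so I'm handing in.

```bash
python3 -c "
from station import env
env.hand_in()"
```

```text
the job is handed in; nothing more can be done
```

The lid is shut and the turnbutton lies square across the seam with one end over it. I handed the job in at about 11 s.

- **Lid:** I pushed it down with the closed fingertips until it reached its stop. It held at 21 N with no further movement, and the pictures show it flush with the rail.
- **Turnbutton:** I gripped the bar at its pivot, turned it about 1.33 rad anticlockwise, then let go and backed away. The two cameras put the bar at 1.53 and 1.52 rad in the world, against my estimated box yaw of 1.52, so it is square within about 0.02 rad.
- **Surroundings:** By eye, the mug, bowl, pepper, saucer and spoon are where they were. The jars are now under the lid and I could not see them; the arm did not reach inside the box.
- **Forces:** The highest wrist force I read was about 23 N, between moves. No check failed. The two cameras differed by 4 to 7 mm on the position of the bar's ends.

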